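# Unhook the steel basket and set it in its tray

## Task

Take the hanging steel basket off its deep hook: lift it by its wooden grip until the eye is above the hook's nose but still under the guard, draw it out through that gap without forcing it against the stand, and set it down gently and upright, seated flat inside the shallow wooden tray. Where the gap sits is not measured, so feel for it; leave everything else where it is and let go at the end.

Things in the scene. Friction and masses are not known exactly. Their poses are not given: they have to be found in the camera images.
- basket: Loose open steel basket with slotted sides, 100 (x) x 120 (y) x 75 mm tub, about 0.25 to 0.5 kg, hanging upright. Origin: centre of its underside, which hangs 80 mm above the counter; z up, +x towards the stand's post. A wire bail runs front to back over it and carries a wooden grip; a wire eye stands behind its back wall.
- basket_grip (a point): Centre of the basket's dark wooden grip, at (-13, 0, 160) mm in the basket's frame: a bar 50 mm along x, 14 mm thick along y, 22 mm high. Pinch it from above across the 14 mm (fingers closing along basket y). Nothing else of the basket is within 40 mm beside it.
- basket_eye (a point): Middle of the eye's top bar, at (68.5, 0, 104) mm in the basket's frame: a round bar 8 mm thick along y, on two 8 mm legs at y = -20 and +20 mm. Its underside rests on the hook's floor. The basket must not press on any part of the stand with over 25 N, nor over 12 N once lifted. The wrist force feels it; the basket's weight also comes onto the wrist in the first few mm of lift.
- stand: Fixed steel stand with a 16 mm wide hook that opens to -x. Origin: on the counter under the centre of the hung basket; x points from basket to post, z up (as the hung basket's axes). In its frame: foot plate x -45 to 125, y -65 to 65, 10 mm high; bumpers at x = 50.5, y = -42 and 42, z = 91 mm, on which the basket's back leans.
- post_top (a point): Top of the stand's 20 mm square post, at (96, 0, 292) mm in the stand's frame. A clip clamped on the post is one rigid piece with the hook's upright nose (x 56 to 64 mm, before the eye bar) and, over it, the flat guard (x 50 to 90 mm, 6 mm thick). The clip stays put, but its height differs each time and is not measured.
- hook_floor (a point): Hook floor where the eye bar's underside rests: (68.5, 0, 180) mm in the stand's frame. The nose's top is 20 to 60 mm above it (unmeasured); the guard's underside is always 14 mm above the nose's top, so the 8 mm eye bar has 6 mm play in the gap. Lifted straight up, the bar meets the guard. It is out after 30 mm towards -x. Nose and guard are rigid: feel slowly.
- tray: Fixed shallow wooden tray, 126 (x) x 146 (y) x 16 mm outside, walls 5 mm, so 116 x 136 mm inside for the basket's 100 x 120 mm foot (8 mm play each side). Origin: centre of its underside, on the counter; x, y along its sides. The basket goes in with its long side along the tray's long side, either way round.
- tray_in (a point): Centre of the tray's inner floor, where the centre of the basket's underside belongs; axes as the tray.
- muffin: Bystander, leave it alone. Origin at the centre of its underside. Muffin, 80 mm wide, 76 mm high.
- espresso: Bystander, leave it alone. Origin at the centre of its underside. Small white coffee cup, 63 x 89 x 51 mm.
- price_tag: Bystander, leave it alone. Origin at the centre of its underside. Black price wedge, 32 x 80 x 52 mm.
- croissant: Bystander, leave it alone. Origin at the centre of its underside. Croissant, 100 x 73 x 52 mm.
- jam: Bystander, leave it alone. Origin at the centre of its underside. Jam jar with white lid, 64 mm wide, 110 mm high.
- honey: Bystander, leave it alone. Origin at the centre of its underside. Honey jar, 72 mm wide, 101 mm high.
- orange_21: Bystander, leave it alone. Origin at the centre of its underside. Orange, 81 mm.

How it is judged:
By the outcome, as a careful person would: the job done as asked, in the order asked, and still so for the second after the job is handed in, with the robot touching nothing.
It also fails if it takes over 61 s, if anything falls off the work surface, if the arm or the gripper's body presses on something with over 40 N, if the wrist force passes 120 N, or if a joint passes its speed limit or range.

## Robot

A 7-joint arm with a two-finger parallel gripper is mounted at the origin on a cart in front of the work surface, level with it; the furniture and walls round the work are solid. World frame = base frame: x ahead of the robot, y to its left, z up, the work surface at z = 0. Lengths are in m, angles in rad, forces in N, time in s.
With the tool pointing down it reaches from about 0.4 to 0.9 m from the base axis. Payload 5.5 kg.
Tool frame: the origin (TCP) lies on the centre line of the jaws, within the pads' length; the fingertips stand 11 mm ahead of it and the grasp point (between the pads) lies 8 mm behind it (env.nose_length is the distance from the TCP to the fingertips, in m); z points along the fingers, y is the line along which they close (so a half turn about z gives the same grasp; the last joint's range is limited). The gripper opens to 92 mm and grips with 3 to 60 N. Pads are 19 mm wide; open, the fingers measure 130 mm over their backs; the gripper's body (75 mm by 190 mm) begins 47 mm behind the grasp point.
Start: joints at [-0.895, 0.501, -0.427, 1.55, 0.221, 1.138, -0.21], TCP at [0.261, 0.595, 0.238] pointing down, gripper open.
Joint ranges: [-2.88, 2.88], [-0.31, 2.03], [-1.54, 1.56], [0.2, 2.42], [-1.41, 4.55], [0.19, 2.02], [-2.57, 2.57]. Speed limits (rad/s): [2.57, 2.57, 3.14, 3.14, 3.14, 3.14, 3.14].

## Interface

Orientations are given as [roll, pitch, yaw] about the fixed x, y, z axes, in that order (R = Rz(yaw) Ry(pitch) Rx(roll)).
In Python, from bench import env gives the robot as it stands. Calls block until the motion is done:
- env.goto(position, orientation): joint-space move of the TCP to a pose.
- env.movel(position, velocity=0.15, attitude=None, max_force=None): straight line of the TCP; attitude=None keeps the orientation; velocity is the mean speed in m/s. With max_force (N) it stops when the force on the tool has changed by that much, and returns True; else False.
- env.movej(angles): joint-space move.
- env.gripper_to(opening, grasp_force=None): finger opening in m; grasp_force is the grip in N (None keeps the last); returns when the fingers have stopped.
- env.sleep(seconds).
- env.solve_ik(position, orientation): joint angles nearest the present ones, or None.
- env.get_image(name): name is "side" or "top"; returns a dict with "pixels" (400x640x3 uint8, red, green, blue), "vertical_fov" (degrees; the focal length in pixels is half the picture's height over the tangent of half this angle, whatever the lens; pixels are square), "cx", "cy" (the principal point, pixels), "k1" (the pictures are not rectified: a ray, as slopes to the right and down, at radius r is drawn at 1 + k1 r^2 times it, then the intrinsics apply), "eye" and "orientation" of the camera in the world. Camera axes: x right, y up, looking along -z (the intrinsics and any distortion apply to the point x, -y, -z); pixel columns grow to the right and rows downward; lengths in m; the calibration is good to about 2 mm. A picture is of the moment at which its call begins. There is no depth.
A pose or a line that the arm cannot do raises env.MotionError and nothing moves.
- env.job_done(): hands the job in; it is judged then, once.
Readings, each from a call of its own:
- env.get_t(): time.
- env.get_joints(): joint angles.
- env.get_qd(): joint speeds.
- env.get_joint_efforts(): joint torques, N m.
- env.get_tcp_pos(): TCP position.
- env.get_tcp_rot(): TCP orientation.
- env.get_ft_force(): force on the tool from outside, world axes, zero at the start.
- env.get_moment(): the same for the moment, N m.
- env.get_finger_gap(): finger opening in m.
- env.get_finger_force(): force on a finger pad.
Only numpy, scipy, OpenCV 4.12 (cv2) and the standard library are available. Lean on these libraries where they do the work, as an engineer would, in place of code of your own. Each camera call takes 0.05 s, during which the arm holds its last target. There are 200 camera calls.

## Working session

There is one attempt and no reset: what is moved stays moved. The work goes in short steps, each a Python script; the robot and the scene stay as the last script left them, time stands still between calls to the robot, and variables do not carry over. Pictures are saved under pics/ and viewed, at most 10 in all, crops included, and the job is handed in when it is done.

```bash
ls; mkdir -p pics
cat > h.py <<'E'
import numpy as np, cv2
from bench import env
from scipy.spatial.transform import Rotation as R
def rot(o):
    o=np.array(o,float)
    return o if o.shape==(3,3) else (R.from_quat(o).as_matrix() if o.size==4 else R.from_euler('xyz',o).as_matrix())
def K(im):
    f=200/np.tan(np.radians(im['vertical_fov'])/2)
    return np.array([[f,0,im['cx']],[0,f,im['cy']],[0,0,1.]]),np.array([im['k1'],0,0,0,0.])
def ray(im,uv):
    k,d=K(im); p=cv2.undistortPoints(np.array(uv,float).reshape(-1,1,2),k,d).reshape(-1,2)
    v=np.c_[p[:,0],-p[:,1],-np.ones(len(p))]@rot(im['orientation']).T
    return np.array(im['eye'],float),v/np.linalg.norm(v,axis=1)[:,None]
def onplane(im,uv,z):
    e,v=ray(im,uv); return e+v*((z-e[2])/v[:,2])[:,None]
def tri(a,ua,b,ub):
    e1,v1=ray(a,[ua]);e2,v2=ray(b,[ub]);v1=v1[0];v2=v2[0]
    t=np.linalg.lstsq(np.c_[v1,-v2],e2-e1,rcond=None)[0]
    p,q=e1+t[0]*v1,e2+t[1]*v2
    return (p+q)/2,np.linalg.norm(p-q)
def proj(im,P):
    k,d=K(im); c=(np.atleast_2d(P)-np.array(im['eye']))@rot(im['orientation'])
    return cv2.projectPoints((c*[1,-1,-1]).reshape(-1,1,3),np.zeros(3),np.zeros(3),k,d)[0].reshape(-1,2)
E
python3 - <<'E'
from h import *
import pickle
for n in ['side','top']:
    im=env.get_image(n); pickle.dump(im,open(f'{n}0.pkl','wb'))
    cv2.imwrite(f'pics/{n}0.png',im['pixels'][:,:,::-1])
    print(n,{k:v for k,v in im.items() if k!='pixels'})
print(env.get_t(),env.get_tcp_rot(),env.nose_length,env.get_ft_force())
E
```

```text
pics
side {'vertical_fov': 50.06522014244914, 'cx': 319.5995315368742, 'cy': 197.4481760939089, 'k1': 0.012674892691313302, 'eye': array([0.65403648, 0.84430649, 0.77501317]), 'orientation': array([0.97890513, 0.00809578, 3.07364374])}
top {'vertical_fov': 53.26466648204692, 'cx': 310.9736061770048, 'cy': 193.57269059191844, 'k1': -0.06695218011169954, 'eye': array([ 0.44624442, -0.01672072,  1.22361509]), 'orientation': array([ 0.12945226, -0.02291463, -1.56706689])}
0.1 [-3.13984137e+00 -3.93672747e-05  2.72883383e+00] 0.011 [0.21039469 0.16235636 0.13486894]
```

View pics/side0.png

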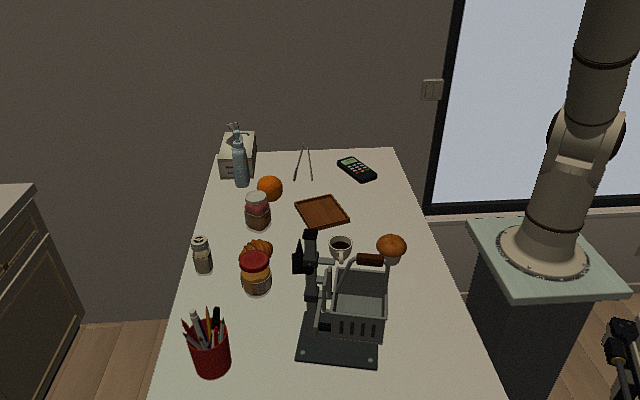

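View pics/top0.png

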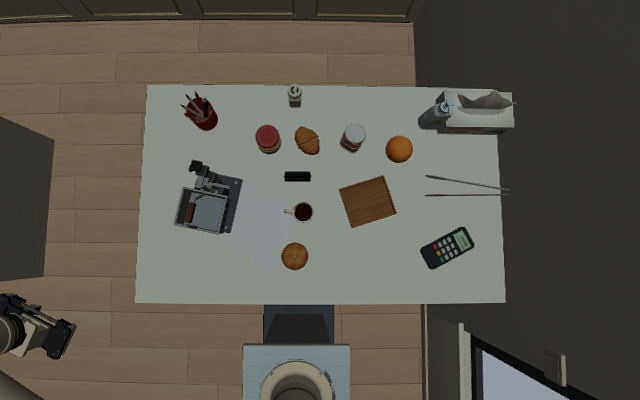

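The side view shows the stand and basket at about (340,300), with the brown grip at (370,259) and the tray at (322,211). The top view shows the basket at (203,210), the grip at (190,212), the post top near (195,166) and the tray at (368,201). I'll enlarge the stand area in both views.

Run:
```python
from h import *
import pickle
s,t=[pickle.load(open(f'{n}0.pkl','rb')) for n in('side','top')]
a=cv2.resize(s['pixels'][222:372,285:400,::-1],None,fx=4,fy=4,interpolation=cv2.INTER_CUBIC)
b=cv2.resize(t['pixels'][150:240,165:250,::-1],None,fx=4,fy=4,interpolation=cv2.INTER_CUBIC)
c=np.zeros((600,800,3),np.uint8); c[:600,:460]=a; c[:360,460:800]=b
c=np.clip(c*1.6,0,255).astype(np.uint8)
cv2.imwrite('pics/crop.png',c)
# brown masks
for n,im in(('side',s),('top',t)):
    hsv=cv2.cvtColor(im['pixels'],cv2.COLOR_RGB2HSV)
    m=cv2.inRange(hsv,(2,90,25),(16,255,180))
    k,l,st,ce=cv2.connectedComponentsWithStats(m)
    for i in range(1,k):
        if st[i,4]>40: print(n,st[i],ce[i].round(1),hsv[l==i].mean(0).round())
```

```text
side [245 176  38  55 886] [264.5 199.8] [ 11. 194.  87.]
side [ 294  194   56   36 1300] [321.4 211.9] [ 13. 196.  77.]
side [357 234  50  29 722] [386.4 247.9] [ 13. 208.  84.]
side [239 239  34  36 690] [255.4 254.2] [  8. 203.  94.]
side [242 277  29  19 122] [252.7 287.1] [ 14. 160.  64.]
side [ 547  293   93  107 2938] [592.4 353.7] [ 15. 101. 106.]
side [  45  318  123   82 4874] [109.8 361.6] [ 15. 101. 105.]
side [201 318  10  27  64] [205.3 327.7] [  7. 209.  70.]
side [187 325  14  21  63] [194.1 334. ] [  4. 191.  50.]
side [188 329  43  51 741] [212.1 358.3] [  4. 208.  57.]
top [193  97  11  17  60] [198.4 103.7] [  3. 189.  46.]
top [186 100  32  30 285] [204.1 118.9] [  3. 188.  50.]
top [187 102  13  12  44] [191.8 107.2] [  3. 181.  46.]
top [257 125  22  24 122] [269.7 135. ] [  3. 155.  89.]
top [295 127  24  28 481] [306.9 140.5] [ 15. 185.  88.]
top [450 128  31   2  41] [467.6 128.2] [  7. 111.  48.]
top [343 135  17  13  67] [349.8 142.6] [  4. 120.  57.]
top [386 136  27  27 493] [398.2 149.4] [ 15. 207. 106.]
top [ 340  175   56   53 1887] [367.2 201.1] [ 14. 156.  80.]
top [185 203  10  19 103] [189.4 211.9] [ 12. 163.  49.]
top [282 243  26  27 523] [294.4 255.8] [ 15. 185.  94.]
```

View pics/crop.png

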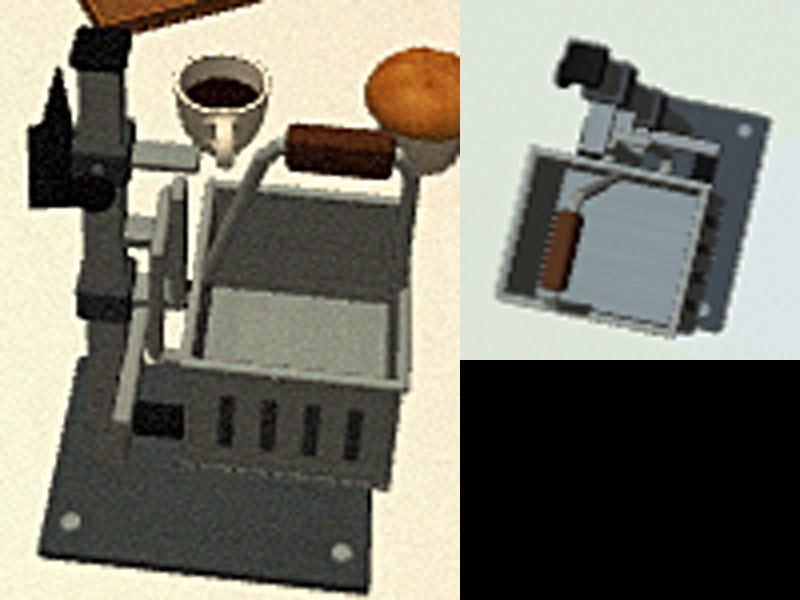

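The crop shows these features:
- **Side view:** the grip runs (288–392, 125–178) crop px. The post cap is at (102,47), and the clip's guard plate is at (165,157). The foot plate's near edge runs from (38,553) to (368,592).
- **Top view:** the grip centre is at (562,250), and the foot plate's right edge runs from (770,118) to (722,330).

Run:
```python
from h import *
import pickle
from scipy.optimize import least_squares
s,t=[pickle.load(open(f'{n}0.pkl','rb')) for n in('side','top')]
S=lambda x,y:(x/4+285-.375,y/4+222-.375); T=lambda x,y:((x-460)/4+165-.375,y/4+150-.375)
# grip mask
def grip(im,x0,x1,y0,y1):
    h=cv2.cvtColor(im['pixels'],cv2.COLOR_RGB2HSV)[y0:y1,x0:x1]
    m=cv2.inRange(h,(0,100,15),(16,255,95)); k,l,st,c=cv2.connectedComponentsWithStats(m)
    i=1+np.argmax(st[1:,4]); p=np.argwhere(l==i)[:,::-1]+[x0,y0]
    print(p.min(0),p.max(0),c[i]+[x0,y0],cv2.minAreaRect(p.astype(np.float32))); return c[i]+[x0,y0]
gs=grip(s,350,388,248,270); gt=grip(t,180,200,198,228)
print('grip',tri(s,gs,t,gt), tri(s,S(340,151),t,T(562,251)))
# grip ends in the top view, plane z=.24
e=onplane(t,[T(551,290),T(570,212)],.245); d=e[1]-e[0]; print('grip dir',np.degrees(np.arctan2(d[1],d[0])),np.linalg.norm(d))
# foot plate
P=[('t',T(770,118),(125,-65,10)),('t',T(722,330),(-45,-65,10)),('s',S(38,550),(125,65,10)),('s',S(368,588),(-45,65,10)),('s',S(372,490),(-45,-65,10)) ]
for v,uv,q in P: print(q,onplane(s if v=='s' else t,[uv],.01)[0].round(4))
A=[p for p in P[:4]]
W=np.array([onplane(s if v=='s' else t,[uv],.01)[0][:2] for v,uv,q in A]); Q=np.array([q[:2] for *_,q in A])/1e3
def f(p):
    c,n=np.cos(p[2]),np.sin(p[2]); return (Q@np.array([[c,n],[-n,c]])+p[:2]-W).ravel()
r=least_squares(f,[.65,.3,-.2]); print('stand',r.x,np.degrees(r.x[2]),r.fun.round(4))
print('post cap tri',tri(s,S(103,47),t,T(588,62)))
# tray
for n,im,b in(('s',s,(285,360,188,236)),('t',t,(330,405,168,235))):
    h=cv2.cvtColor(im['pixels'],cv2.COLOR_RGB2HSV)
    m=cv2.inRange(h,(2,90,25),(18,255,180)); mm=np.zeros_like(m); mm[b[2]:b[3],b[0]:b[1]]=m[b[2]:b[3],b[0]:b[1]]
    k,l,st,c=cv2.connectedComponentsWithStats(mm); i=1+np.argmax(st[1:,4])
    hull=cv2.convexHull(np.argwhere(l==i)[:,::-1].astype(np.int32)); 
    q=cv2.approxPolyN(hull,4).reshape(-1,2) if hasattr(cv2,'approxPolyN') else cv2.approxPolyDP(hull,4,True).reshape(-1,2)
    w=onplane(im,q,.016); print(n,q.tolist()); print(w.round(4)); print(w.mean(0),[np.linalg.norm(w[j]-w[j-1]).round(4) for j in range(4)],[np.degrees(np.arctan2(*(w[j]-w[j-1])[[1,0]])).round(1) for j in range(4)])
```

```text
[356 248] [387 266] [371.56105611 257.51815182] ((371.67681884765625, 256.4085388183594), (30.36867332458496, 18.331636428833008), 6.340191841125488)
[185 203] [194 221] [189.64285714 211.95535714] ((189.5, 212.00001525878906), (6.305926322937012, 19.160314559936523), 14.03624439239502)
grip (array([0.52463461, 0.26024447, 0.24392036]), np.float64(0.0033405972107890397)) (array([0.5259136 , 0.25997335, 0.23891323]), np.float64(0.0005637017394657034))
grip dir -11.47908793970955 0.04912703424823251
(125, -65, 10) [0.6478 0.1682 0.01  ]
(-45, -65, 10) [0.485  0.2004 0.01  ]
(125, 65, 10) [0.6753 0.2968 0.01  ]
(-45, 65, 10) [0.5108 0.3307 0.01  ]
(-45, -65, 10) [0.4983 0.2734 0.01  ]
stand [ 0.54054432  0.25702293 -0.20079432] -11.504667250219935 [ 0.0023  0.0002 -0.0016  0.0019  0.0007 -0.001  -0.0014 -0.001 ]
post cap tri (array([0.63409661, 0.23571505, 0.2876691 ]), np.float64(0.0015156155728829807))
s [[310, 231], [292, 202], [331, 193], [353, 222]]
[[ 0.6224 -0.114   0.016 ]
 [ 0.6714 -0.264   0.016 ]
 [ 0.5451 -0.3052  0.016 ]
 [ 0.4949 -0.1464  0.016 ]]
[ 0.58343244 -0.20738175  0.016     ] [np.float64(0.1315), np.float64(0.1578), np.float64(0.1328), np.float64(0.1666)] [np.float64(14.3), np.float64(-71.9), np.float64(-161.9), np.float64(107.5)]
t [[351, 228], [339, 189], [383, 175], [396, 213]]
[[ 0.4992 -0.1655  0.016 ]
 [ 0.6183 -0.1297  0.016 ]
 [ 0.663  -0.2664  0.016 ]
 [ 0.5454 -0.3043  0.016 ]]
[ 0.58147862 -0.21648004  0.016     ] [np.float64(0.1462), np.float64(0.1244), np.float64(0.1439), np.float64(0.1236)] [np.float64(108.4), np.float64(16.8), np.float64(-71.9), np.float64(-162.2)]
```

View pics/pre.png

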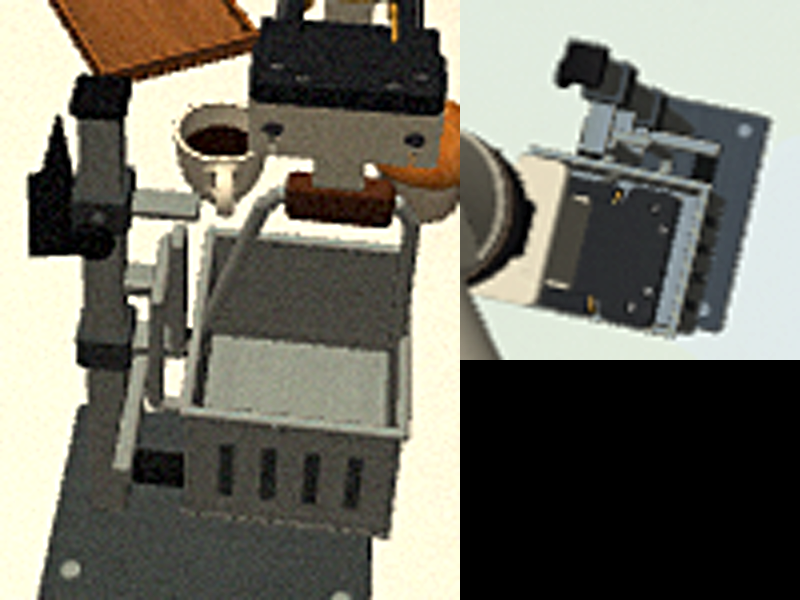

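The jaws are centred over the grip: the finger is at crop x≈339 and the grip at 340. From the side image I expect the guard's underside near z≈0.226, so contact should come after about 38 mm of lift. Next I'll grasp and start lifting.

Run:
```python
from h import *
print(env.movel([.527,.2598,.231],velocity=.08,max_force=10))
env.gripper_to(.0,55); env.sleep(.2)
p=np.array(env.get_tcp_pos()); print('gap',env.get_finger_gap(),env.get_finger_force(),p,F().round(2),np.round(env.get_moment(),2))
for k in range(1,7):
    hit=env.movel(p+[0,0,.002*k],velocity=.02,max_force=8)
    print(k,hit,np.round(env.get_tcp_pos()-p,4),F().round(2),np.round(env.get_moment(),2),env.get_t())
    if hit: break
```

```text
False
gap 0.013969973064132652 54.99630153179169 [0.52716134 0.26022127 0.23119388] [1.1  1.81 0.23] [ 0.43 -0.22  0.03]
1 False [-0.0001 -0.0006  0.0015] [ 1.32  0.31 -3.49] [-0.   -0.39  0.03] 5.7583
2 False [-0.0001 -0.0008  0.0037] [ 2.21 -0.55 -4.77] [-0.28 -0.38  0.  ] 6.0083
3 False [-0.     -0.0002  0.0061] [ 1.07 -0.65 -5.06] [-0.31 -0.37 -0.06] 6.2583
4 False [0.     0.     0.0083] [ 2.67 -0.79 -3.92] [-0.29 -0.35 -0.09] 6.5083
5 False [0.     0.0002 0.0103] [ 2.2  -0.74 -3.83] [-0.27 -0.36 -0.06] 6.7583
6 False [0.     0.0002 0.0123] [ 2.41 -0.09 -3.33] [-0.22 -0.44 -0.09] 7.0083
```

Grasped, with no sticking. I'll go on up slowly until the bar meets the guard.

```bash
cat >> h.py <<'E'
def Fm(n=6):
    a=[]
    for _ in range(n): a.append(F()); env.sleep(.01)
    return np.mean(a,0)
E
python3 - <<'E'
from h import *
p=np.array([.52716,.26022,.2312]); b=Fm(); print('base',b.round(2))
dx=.0002; z=.012
while z<.072:
    z+=.003
    hit=env.movel(p+RS@[dx,0,z],velocity=.014,max_force=5)
    f=Fm(3); print(round(z,4),hit,np.round(RS.T@(env.get_tcp_pos()-p),4),f.round(2),round(env.get_t(),2))
    if hit or f[2]-b[2]<-3: break
    if f[0]>3: dx+=.0002
    if f[0]<-3: dx-=.0002
E
```

```text
base [ 2.06 -0.95 -3.21]
0.015 False [0.     0.0001 0.0152] [ 1.53 -0.37 -3.29] 7.45
0.018 False [0.0001 0.0001 0.0182] [ 1.16 -0.15 -3.02] 7.84
0.021 False [0.0001 0.0001 0.0211] [ 1.16  0.01 -3.74] 8.23
0.024 False [0.0001 0.0001 0.0241] [ 0.73 -0.71 -4.38] 8.62
0.027 False [-0.0001  0.0002  0.0271] [ 0.43  0.05 -3.57] 9.02
0.03 False [0.0002 0.0001 0.0301] [ 0.24 -0.21 -4.45] 9.41
0.033 False [0.0002 0.     0.0331] [-0.33  0.22 -4.07] 9.8
0.036 False [ 0.     -0.0001  0.0358] [ 0.05  0.07 -5.35] 10.19
0.039 True [-0.0007 -0.0013  0.0349] [-0.67  0.1  -4.15] 10.43
```

Contact at about 36–37 mm, close to the 38 mm I saw in the image. I'll confirm it with fine steps, then drop 3 mm and draw out with force guarding.

Run:
```python
from h import *
p=np.array([.52716,.26022,.2312]); c=None
env.movel(p+RS@[.0002,0,.0345],velocity=.01); b=Fm(10); print('base',b.round(2))
for z in np.arange(.0352,.0395,.0006):
    hit=env.movel(p+RS@[.0002,0,z],velocity=.006,max_force=7)
    f=Fm(6); zz=env.get_tcp_pos()[2]-p[2]; print(round(z,4),hit,round(zz,4),f.round(2),round(env.get_t(),2))
    if hit or f[2]-b[2]<-2.5: c=z; break
if c:
    env.movel(p+RS@[.0002,0,c-.0035],velocity=.01)
    print('mid',c-.0035,Fm().round(2))
    for d in (4,8,12,16):
        hit=env.movel(p+RS@[.0002-d/1e3,0,c-.0035],velocity=.02,max_force=5)
        print(d,hit,np.round(RS.T@(env.get_tcp_pos()-p),4),Fm(4).round(2),round(env.get_t(),2))
        if hit: break
```

```text
base [-0.18 -0.07 -3.89]
0.0352 False 0.0352 [-0.04 -0.22 -4.13] 11.18
0.0358 False 0.0358 [-0.08 -0.07 -3.88] 11.48
0.0364 False 0.0362 [ 0.3  -0.05 -5.38] 11.78
0.037 False 0.0366 [ 2.01  0.38 -8.39] 12.08
mid 0.03350000000000001 [-0.13 -0.03 -4.28]
4 False [-0.004   0.0001  0.0336] [-0.07  0.06 -4.38] 13.02
8 False [-0.008   0.0001  0.0336] [ 0.12 -0.54 -4.05] 13.4
12 False [-0.012   0.0001  0.0335] [-0.   -0.43 -4.51] 13.78
16 False [-0.016   0.0001  0.0335] [ 0.26  0.55 -3.77] 14.17
```

The eye comes out freely, under 1 N. I'll finish withdrawing, carry the basket high to above the tray, and look.

Run:
```python
from h import *
import pickle
p=np.array([.52716,.26022,.2312])
for d in (.032,.07):
    hit=env.movel(p+RS@[-d,0,.0335],velocity=.04 if d<.04 else .08,max_force=6); print(hit,np.round(RS.T@(env.get_tcp_pos()-p),4))
    assert not hit
rel=RS.T@(p-O); print('tcp in basket',rel.round(4))
a=p+RS@[-.07,0,.0335]; a[2]=.32; env.movel(a,velocity=.12)
env.movel([.47,.05,.32],velocity=.15)
tp=TRAY+R.from_euler('z',TYAW).as_matrix()@[-.0130,0,0]
env.movel([tp[0],tp[1],.32],velocity=.15,attitude=att(TYAW))
env.movel([tp[0],tp[1],.20],velocity=.1); env.sleep(.3)
print(env.get_t(),Fm(),env.get_finger_gap(),env.get_tcp_pos(),env.get_tcp_rot())
for n in('side','top'):
    im=env.get_image(n); pickle.dump(im,open(f'{n}2.pkl','wb'))
s,t=[pickle.load(open(f'{n}2.pkl','rb'))['pixels'][:,:,::-1] for n in('side','top')]
c=np.zeros((600,800,3),np.uint8)
c[:500,:400]=cv2.resize(s[145:245,280:360],None,fx=5,fy=5,interpolation=cv2.INTER_CUBIC); c[:400,400:]=cv2.resize(t[160:240,325:405],None,fx=5,fy=5,interpolation=cv2.INTER_CUBIC)
cv2.imwrite('pics/tray.png',np.clip(c*1.6,0,255).astype(np.uint8))
```

```text
False [-0.032   0.0001  0.0337]
False [-0.0699  0.0001  0.0338]
tcp in basket [-0.0137  0.0005  0.2312]
21.3333 [-0.16488422 -0.17992591 -4.14461629] 0.013433393821516903 [ 0.56971036 -0.22122496  0.20022919] [-3.14135730e+00  2.93611720e-04 -2.83091847e+00]
```

View pics/tray.png

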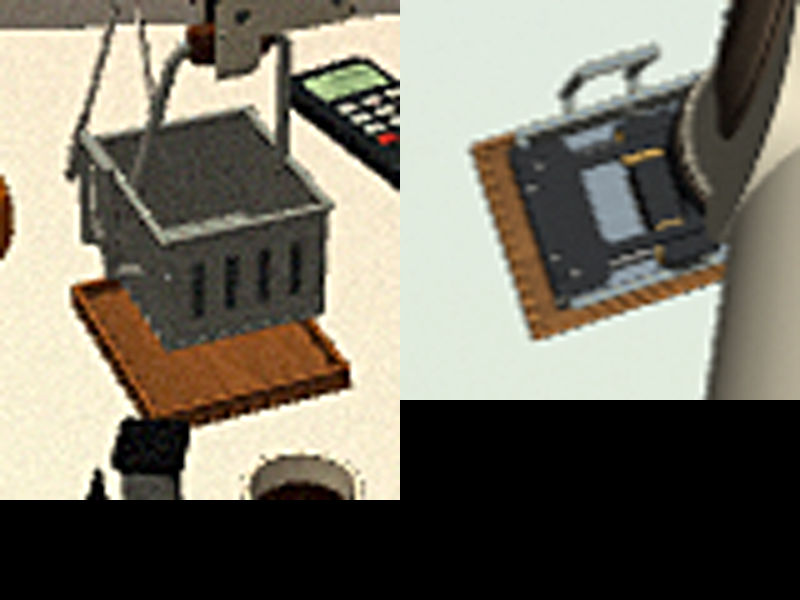

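The basket hangs about 49 mm up, upright and parallel to the tray. In the side crop its bottom corners are near (168,348) and (325,315), and the tray's rim corners near (152,408) and (350,364). I'll compare the two numerically.

Run:
```python
from h import *
import pickle
s,t=[pickle.load(open(f'{n}2.pkl','rb')) for n in('side','top')]
S=lambda x,y:(x/5+280-.4,y/5+145-.4); T=lambda x,y:((x-400)/5+325-.4,y/5+160-.4)
RT=R.from_euler('z',TYAW).as_matrix()
f=lambda im,uv,z:((onplane(im,[uv],z)[0]-TRAY)@RT*1e3).round(1)
zb=.0492
for q,px in(('(50,60)',(168,349)),('(-50,60)',(325,316))): print('basket bottom',q,f(s,S(*px),zb))
for q,px in(('rim (50,60)',(165,243)),('rim (-50,60)',(330,206)),('rim(-50,-60)',(253,108)),('rim(50,-60)',(85,132))): print(q,f(s,S(*px),zb+.075))
for q,px in(('(63,73)',(152,408)),('(-63,73)',(350,366)),('(63,-73)',(72,287))): print('tray rim',q,f(s,S(*px),.016))
for q,px in(('(63,73)',(472,145)),('(-63,73)',(535,338)),):print('tray top view rim/base',q,f(t,T(*px),.016),f(t,T(*px),0))
print('rim top view (-50,60)',f(t,T(560,310),zb+.075))
```

```text
basket bottom (50,60) [48.7 57.3 49.2]
basket bottom (-50,60) [-48.2  61.7  49.2]
rim (50,60) [ 50.3  60.3 124.2]
rim (-50,60) [-49.9  60.3 124.2]
rim(-50,-60) [-53.  -59.4 124.2]
rim(50,-60) [ 51.4 -71.3 124.2]
tray rim (63,73) [62.1 65.1 16. ]
tray rim (-63,73) [-60.8  71.7  16. ]
tray rim (63,-73) [ 65.  -69.4  16. ]
tray top view rim/base (63,73) [62.5 71.9 16. ] [64.2 69.7  0. ]
tray top view rim/base (-63,73) [-61.3  72.   16. ] [-61.2  69.9   0. ]
rim top view (-50,60) [-51.4  68.3 124.2]
```

Basket and tray agree to about 1–2 mm against 8 mm of play. Now I'll lower it gently until I feel the floor.

Run:
```python
from h import *
import pickle
RT=R.from_euler('z',TYAW).as_matrix()
tp=TRAY+RT@[-.0130+.0007,-.001,0]
env.movel([tp[0],tp[1],.174],velocity=.06)
b=Fm(10); z=.174; hit=False
while z>.148 and not hit:
    z-=.003; hit=env.movel([tp[0],tp[1],z],velocity=.012,max_force=3.5)
    print(round(z,4),hit,env.get_tcp_pos()[2].round(4),(Fm(4)-b).round(2))
env.sleep(.2); print(env.get_tcp_pos(),(Fm(8)-b).round(2),np.round(env.get_moment(),2),env.get_t())
for n in('side','top'):
    im=env.get_image(n); pickle.dump(im,open(f'{n}3.pkl','wb'))
s,t=[pickle.load(open(f'{n}3.pkl','rb'))['pixels'][:,:,::-1] for n in('side','top')]
c=np.zeros((600,800,3),np.uint8)
c[:500,:400]=cv2.resize(s[145:245,280:360],None,fx=5,fy=5,interpolation=cv2.INTER_CUBIC); c[:400,400:]=cv2.resize(t[160:240,325:405],None,fx=5,fy=5,interpolation=cv2.INTER_CUBIC)
cv2.imwrite('pics/down.png',np.clip(c*1.6,0,255).astype(np.uint8))
```

```text
0.171 False 0.171 [-0.62  0.28 -0.39]
0.168 False 0.1678 [-0.34 -0.06 -0.38]
0.165 False 0.1648 [-0.58 -0.36 -0.3 ]
0.162 False 0.1618 [-0.1   0.32 -0.11]
0.159 False 0.1589 [-0.54  0.41 -0.12]
0.156 True 0.1573 [1.01 0.4  9.24]
[ 0.57121454 -0.22185188  0.15724677] [1.02 0.47 9.7 ] [ 0.   -0.14  0.02] 24.8667
```

View pics/down.png

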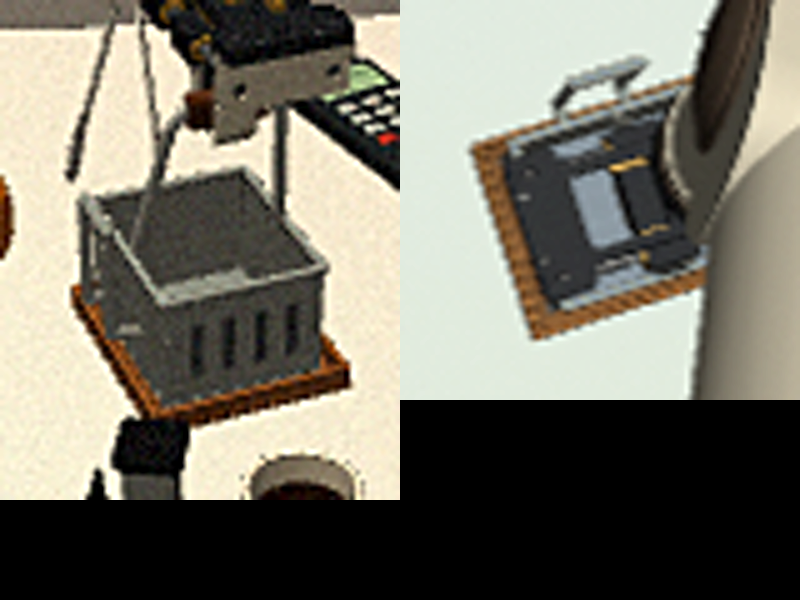

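The basket is seated inside the tray walls. Its underside is at about 6 mm, well below the 16 mm rim, and it stands upright in the side view. I'll ease the preload, release and retreat.

Run:
```python
from h import *
import pickle
p=np.array(env.get_tcp_pos())
env.movel(p+[0,0,.0003],velocity=.01); print(Fm().round(2))
env.gripper_to(.025); env.gripper_to(.05); env.sleep(.2); print(env.get_finger_gap(),Fm().round(2))
print(env.movel(p+[0,0,.06],velocity=.06,max_force=8))
env.movel(p+[0,0,.18],velocity=.15)
env.goto([.45,.1,.38],att(TYAW)); env.sleep(.3)
print(env.get_t())
for n in('side','top'):
    im=env.get_image(n); pickle.dump(im,open(f'{n}4.pkl','wb'))
s,t=[pickle.load(open(f'{n}4.pkl','rb'))['pixels'][:,:,::-1] for n in('side','top')]
c=np.zeros((600,800,3),np.uint8)
c[:500,:400]=cv2.resize(s[145:245,280:360],None,fx=5,fy=5,interpolation=cv2.INTER_CUBIC); c[:400,400:]=cv2.resize(t[160:240,325:405],None,fx=5,fy=5,interpolation=cv2.INTER_CUBIC)
cv2.imwrite('pics/end.png',np.clip(c*1.6,0,255).astype(np.uint8))
```

```text
[ 0.72  0.18 -0.57]
0.05002540665893997 [-0.13  0.36  0.1 ]
False
30.5083
```

View pics/end.png

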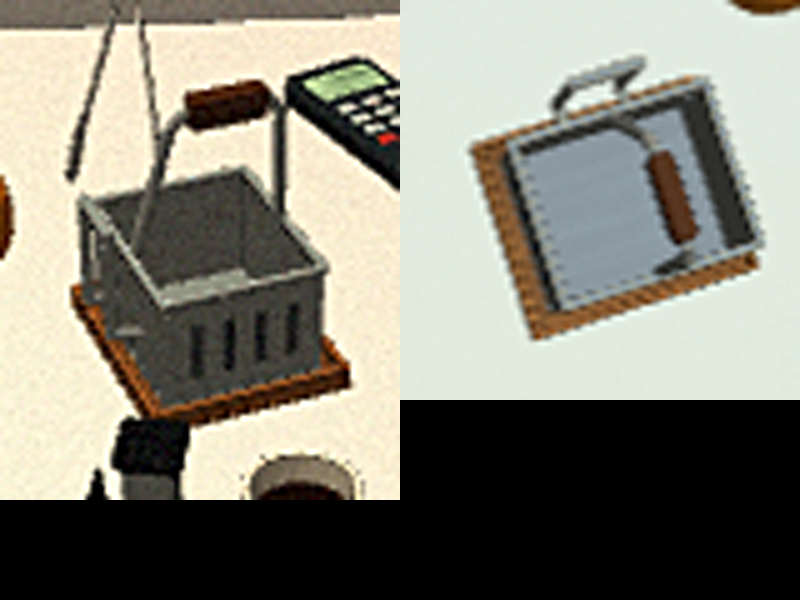

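The basket stands upright and flat in the tray. In the side crop its base, around (210,390), lies inside the tray walls, and the gripper is clear. I'll hand in.

```bash
python3 -c "
from bench import env
print(env.job_done(),env.get_t())"
```

```text
the job is handed in; nothing more can be done
the job is handed in; nothing more can be done
```

The basket is off the hook, drawn out through the gap with little force, and stands upright and flat in the tray; I let go and handed the job in at about 31 s.

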